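Let the spent battery into the lever bin and ease the lid shut

TASK

Press the red lever of the battery bin all the way down with your fingertips so that the linked green lid swings fully up, and hold it there until the spent battery waiting on the chute has rolled into the bin. Then let the lever up slowly, keeping your fingers on it, so that the lid eases shut and does not drop or slam, and move clear. Work the lid by the lever only: do not touch the lid or the battery, pick nothing up, and leave everything else on the table where it is.

Things in the scene. Friction and masses are not known exactly. Their poses are not given: they have to be found in the camera images.
- battery_bin: grey open bin fixed to the table, 180 (its x) x 160 (its y) x 150 mm high, 5 mm walls; origin under its centre on the table. The lever sticks out on its -x side (pad centre 216 mm from the origin, at y = 0), the lid's hinge is on top of its +x wall, a steel chute slopes down into its -y wall (95 mm out, up to 155 mm high). A thin lever arm runs along its +y wall
- lever_pad (a point): centre of the top face of the red lever pad: press here. Pad 60 mm (along the lever) x 50 x 10 mm; 135 mm above the table at rest, 68 mm when fully pressed. It moves on a 150 mm arc about a pivot 100 mm high, so nearly straight down (under 6 mm sideways). It slopes up 0.2 rad away from the bin at rest, down 0.25 rad when pressed. Pressing takes 4 to 9 N; 95 mm free to the bin's wall
- bin_lever (a joint): angle of the lever, rad: 0 at rest (up), 0.45 fully pressed (firm stop); it comes back up by the lid's weight when let go, staying in contact with a finger that rises slowly
- bin_lid (a joint): angle of the green lid, rad: 0 shut, about 0.99 fully up; always 2.2 times the lever's angle. Let go, it drops at about 2 rad/s, which is a slam; lowered with the pad rising at about 30 mm/s or slower (lid under 0.5 rad/s) it closes softly
- lid_edge (a point): middle of the free edge of the green lid (186 x 166 mm, 6 mm thick), on its top, at the lever side: 158 mm above the table when shut, about 305 mm when fully up; not to be touched
- spent_battery: D cell, 34 mm across, 61 mm long, black with a copper end, origin at its centre, x along its axis; it waits on the chute against the lid's side flap, and rolls into the bin by itself once the lid is up (flap clear by a lid angle of about 0.5 rad); it then lies on the bin floor, centre under 40 mm high
- receiver_a: a standing belt-pack receiver, black box 62 x 30 x 92 mm plus stub aerial, origin under its centre; stands beside the lever, leave it alone
- headset: an open neckband headset lying flat, black ring about 130 mm across, 22 mm high at its two grey ear pads, origin at the ring's centre on the table; lies beyond the end of the lever, leave it alone
- mug: a blue mug, 80 mm across, 90 mm high, origin under its centre; leave it alone
- tape_roll: an orange tape roll lying flat, 90 mm across, 48 mm high, origin under its centre; leave it alone
- spare_battery: a fresh D cell standing on the table, 34 mm across, 61 mm high, origin under its centre; leave it alone
- stage_mic: a hand microphone lying in a cradle, about 190 mm long along its x axis, 50 mm high, origin on the table under it; leave it alone
Mind the look-alikes: they are no part of the job. Leave any pink or turquoise look-alike of the spent_battery alone.

How it is judged:
By the outcome, as a careful person would: the job done as asked, in the order asked, and still so for the second after the job is handed in, with the robot touching nothing.
It also fails if it takes over 38 s, if anything falls off the work surface, if the arm or the gripper's body presses on something with over 40 N, if the wrist force passes 120 N, or if a joint passes its speed limit or range.

ROBOT

A 6-joint arm with a two-finger parallel gripper is mounted at the origin on the work surface. World frame = base frame: x ahead of the robot, y to its left, z up, the work surface at z = 0. Lengths are in m, angles in rad, forces in N, time in s.
With the tool pointing down it reaches from about 0.3 to 0.775 m from the base axis. Payload 14.6 kg.
Tool frame: the origin (TCP) lies midway between the tips of the shut fingers; the grasp point (between the pads) lies 19 mm behind it; z points along the fingers, y is the direction in which the jaws open and shut (so a half turn about z gives the same grasp; the last joint's range is limited). The gripper opens to 85 mm and grips with 20 to 120 N. Pads are 22 mm wide; open, the fingers measure 114 mm over their backs; the gripper's body (76 mm by 85 mm) begins 54 mm behind the grasp point. The pads swing forward as they close: fully open they stand 13 mm farther back than shut.
Start: joints at [1.191, 0.3, 1.521, -0, 1.321, -0.067], TCP at [0.169, 0.523, 0.231] pointing down, gripper open.
Joint ranges: [-3.03, 3.03], [-0.79, 2.21], [0.23, 2.52], [-1.04, 4.18], [0, 3.07], [-2.55, 2.55]. Speed limits (rad/s): [2.22, 2.22, 2.57, 3.14, 3.14, 3.14].

INTERFACE

Orientations are given as a unit quaternion [w, x, y, z].
In Python, from cell import telemetry, eyes, hand_in gives the robot as it stands. The module is installed in compiled form; this text tells all that it offers.
- The arm moves only by the tool move_arm, never from a script. Its argument "increments" is a list of rows, each a list of 7 numbers: the shift along the world's x, y, z in m, then the turn, a rotation vector about the world's x, y, z in rad, then the opening in per cent of the stroke, from 0 (shut) to 100 (fully open). In form: [[x, y, z, wx, wy, wz, fingers], ...]. A call has 1 to 12 rows; each row is the pose to reach, as a shift and turn from the pose commanded when the call began; what a row does not reach only later rows make up. A row lasts 1/12 s, in which the tool goes at most 41.7 mm and 7.16 degrees, less where a joint would pass 70% of its speed; a pose out of reach is approached as far as the arm can. A call with a gripper value outside its range is refused whole. The fingers move at their own pace and stop on an object; the grip force is fixed at half the most. Time passes only in rows, so rows that repeat a pose let the fingers close. It gives the time, the measured TCP pose, the force and the opening at its end, in the units of the state.
- telemetry.get_obs(): the state, without advancing time (a new reading comes with each control period).
- eyes.grab_frame(name): name is "scene" or "top"; returns the picture (420x560x3 uint8, red, green, blue); there is no depth.
- eyes.camera_info(name): a dict with "fx", "fy", "cx", "cy" (pixels), "k1" (the pictures are not rectified: a ray, as slopes to the right and down, at radius r is drawn at 1 + k1 r^2 times it, then the intrinsics apply), "pose" (4x4, takes a point from camera to world coordinates). Camera axes: x right, y up, looking along -z (the intrinsics and any distortion apply to the point x, -y, -z); pixel columns grow to the right and rows downward; lengths in m; the calibration is good to about 2 mm. A picture is of the moment at which its call begins. camera_info takes no time and is no camera call.
- hand_in(): hands the job in, once; it reports no verdict.
The state is a dict: "clock": time; "joint_positions": joint angles; "joint_vel": joint speeds; "joint_torque": joint torques, N m; "tool_pos": TCP position; "tcp_rot": TCP orientation; "force": force on the tool from outside, world axes, zero at the start; "ft_torque": the same for the moment, N m; "finger_gap": finger opening in m.
Only numpy, scipy, OpenCV 4.12 (cv2) and the standard library are available. Lean on these libraries where they do the work, as an engineer would, in place of code of your own. Each camera call takes 0.05 s, during which the arm holds its last target. There are 200 camera calls.

## Working session

There is one attempt and no reset: what is moved stays moved. The work goes in short steps, Python scripts to look and compute and a tool call to move; the robot and the scene stay as the last step left them, time stands still between calls to the robot, and variables do not carry over. Pictures are saved under pics/ and viewed, on a budget of 10 in all, crops included, one or two more only if the job needs it, and the job is handed in when it is done.

Besides the shell and the picture viewer there is one more tool, called after "Request:" in YAML: its name, and indented under it one key for each argument. move_arm: Moves the arm, as the interface text tells. Its arguments: {"type":"object","properties":{"increments":{"type":"array"}},"required":["increments"]}

```bash
mkdir -p pics
cat > h.py <<'E'
import numpy as np,cv2
from cell import telemetry,eyes,hand_in
def shot(n,f):
    im=eyes.grab_frame(n); cv2.imwrite('pics/'+f,im[:,:,::-1]); return im
def ray(n,u,v):
    c=eyes.camera_info(n); K=np.array([[c['fx'],0,c['cx']],[0,c['fy'],c['cy']],[0,0,1.]])
    p=cv2.undistortPoints(np.array([[[u,v]]],float),K,np.array([c['k1'],0,0,0.]))[0,0]
    P=np.array(c['pose']); return P[:3,3],P[:3,:3]@np.array([p[0],-p[1],-1])
def onz(n,u,v,z):
    o,d=ray(n,u,v); return o+d*(z-o[2])/d[2]
def proj(n,X):
    c=eyes.camera_info(n); P=np.array(c['pose']); q=P[:3,:3].T@(np.array(X)-P[:3,3])
    a=np.array([q[0],-q[1]])/-q[2]; a=a*(1+c['k1']*(a@a)); return c['fx']*a[0]+c['cx'],c['fy']*a[1]+c['cy']
E
python3 - <<'E'
from h import *
a=shot('top','t1.png');b=shot('scene','s1.png')
for n,im in(('top',a),('scene',b)):
    hsv=cv2.cvtColor(im,cv2.COLOR_RGB2HSV);h,s,v=cv2.split(hsv)
    for nm,m in(('red',((h<6)|(h>174))&(s>140)&(v>60)),('green',(h>40)&(h<80)&(s>90)&(v>40))):
        N,_,st,ce=cv2.connectedComponentsWithStats(m.astype(np.uint8))
        for i in range(1,N):
            if st[i,4]>60: print(n,nm,st[i],ce[i].round(1))
    print(n,np.array(eyes.camera_info(n)['pose']).round(3).tolist())
print(telemetry.get_obs())
E
```

```text
top red [264 208  26  24 439] [276.3 219.4]
top green [ 149  154   89   83 4792] [194.2 195.3]
top [[-0.002, 0.995, -0.101, 0.477], [-1.0, -0.002, -0.001, 0.003], [-0.001, 0.101, 0.995, 1.201], [0.0, 0.0, 0.0, 1.0]]
scene red [  0  84  49  26 676] [16.7 94. ]
scene red [   0   96   59   55 1728] [ 26.4 121.5]
scene red [264  96  15  21  79] [270.4 106.6]
scene red [216 112  41   6  61] [236.2 114.7]
scene red [  0 127  69  37 652] [ 42.7 143.3]
scene red [266 195  28  20 310] [279.6 204.2]
scene green [ 309  195   99   62 3652] [358.6 225.1]
scene [[-0.24, -0.548, 0.801, 1.36], [0.971, -0.153, 0.186, 0.216], [0.021, 0.822, 0.569, 0.672], [0.0, 0.0, 0.0, 1.0]]
{'clock': 0.1, 'joint_positions': array([ 1.19140730e+00,  3.00408645e-01,  1.52151428e+00, -2.77691853e-07,
        1.32066416e+00, -6.66119924e-02]), 'joint_vel': array([ 1.04229456e-03, -2.83545095e-03, -6.37613318e-04,  1.46871758e-03,
       -1.10223322e-04,  6.42237393e-05]), 'joint_torque': array([-1.15648791e-04, -5.44380784e+01, -3.62368584e+01, -9.34580362e-05,
        3.08405841e-03,  1.65466651e-05]), 'tool_pos': array([0.16917152, 0.52312752, 0.23078382]), 'tcp_rot': array([-1.09831808e-04,  1.55751769e-01,  9.87796102e-01, -4.84935013e-04]), 'force': array([ 0.22197296, -0.16562341, -0.16577679]), 'ft_torque': array([ 0.01502446,  0.00992347, -0.00784817]), 'finger_gap': 0.08511026221779046}
```

View pics/t1.png

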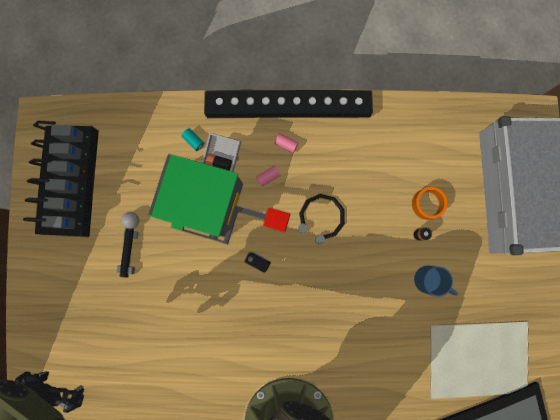

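View pics/s1.png

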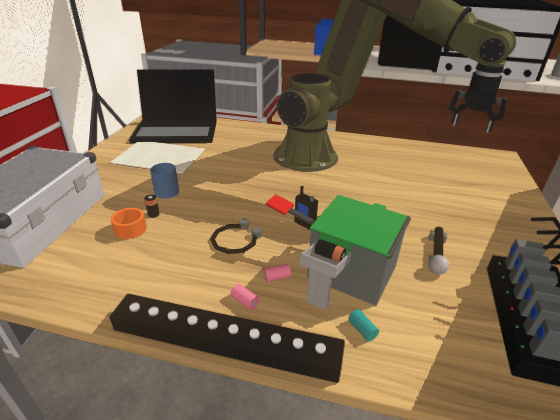

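Run:
```python
from h import *
print('pad',onz('top',276.3,219.4,.135),onz('scene',279.6,204.2,.135))
im=cv2.imread('pics/t1.png');hsv=cv2.cvtColor(im,cv2.COLOR_BGR2HSV);h,s,v=cv2.split(hsv)
for nm,m in(('green',(h>40)&(h<80)&(s>90)&(v>40)),('red',((h<6)|(h>174))&(s>140)&(v>60))):
    m=m.astype(np.uint8);m=cv2.morphologyEx(m,cv2.MORPH_OPEN,np.ones((3,3))) if nm=='red' else cv2.morphologyEx(m,cv2.MORPH_OPEN,np.ones((15,15)))
    c=max(cv2.findContours(m,0,2)[0],key=cv2.contourArea)
    r=cv2.minAreaRect(c);z=.158 if nm=='green' else .135
    print(nm,r);P=[onz('top',*p,z)for p in cv2.boxPoints(r)];print(np.round(P,3),np.mean(P,0))
for n,u,v,z in(('rec top',257,262,.092),('rec base',259,260,.0)):print(n,onz('top',u,v,z))
for p in (257,300),:pass
a=cv2.resize(im[120:300,130:360],None,fx=3.4,fy=3.3,interpolation=2)
b=cv2.resize(cv2.imread('pics/s1.png')[170:320,230:430],None,fx=4,fy=4,interpolation=2)
cv2.imwrite('pics/c1.png',a);cv2.imwrite('pics/c2.png',b)
```

```text
pad [0.55483266 0.03080816 0.135     ] [0.56663259 0.03262822 0.135     ]
green ((194.00413513183594, 196.2344512939453), (72.53203582763672, 69.37567138671875), 14.931418418884277)
[[0.551 0.346 0.158]
 [0.721 0.306 0.158]
 [0.672 0.126 0.158]
 [0.505 0.169 0.158]] [0.6120942  0.23661554 0.158     ]
red ((276.23583984375, 219.42453002929688), (22.939210891723633, 19.093114852905273), 15.945395469665527)
[[ 0.54   0.065  0.135]
 [ 0.586  0.052  0.135]
 [ 0.57  -0.003  0.135]
 [ 0.524  0.01   0.135]] [0.55481931 0.03098589 0.135     ]
rec top [0.44694515 0.08208867 0.092     ]
rec base [0.45004597 0.08299738 0.        ]
```

View pics/c1.png

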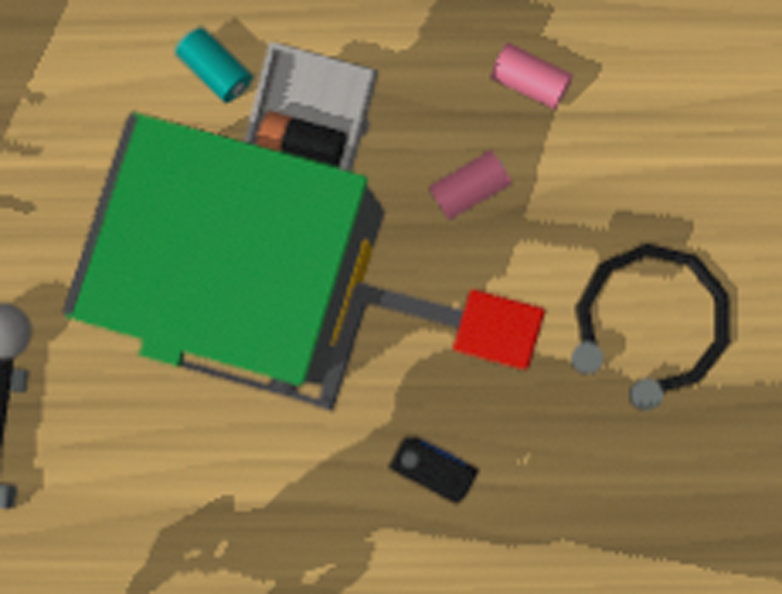

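View pics/c2.png

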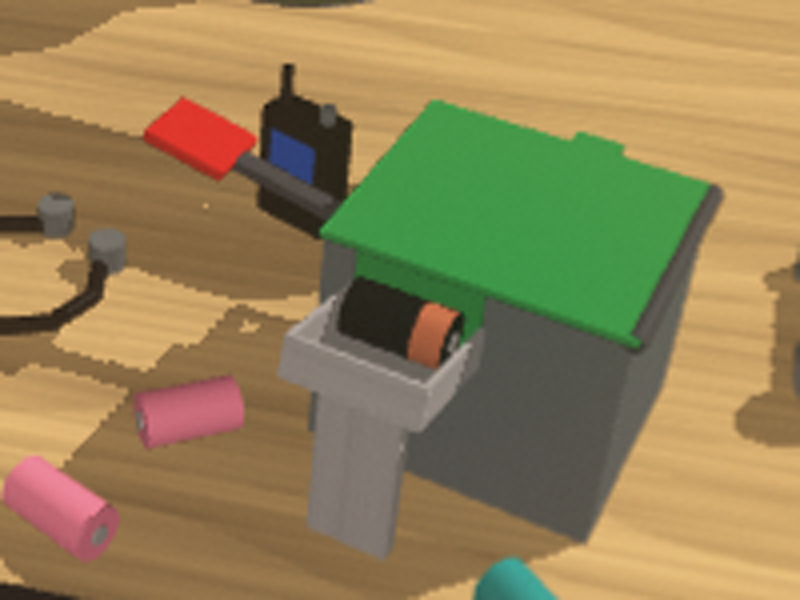

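The spent battery is the black one with the copper end, on the chute at top (222,162). The look-alikes are two pink cells at (286,143) and (268,176) and a turquoise one at (192,139). The pad is the only small red thing, at top (276,219). It works out at about (0.556, 0.030), which agrees with the lid geometry. The jaw direction already lies along the lever. I'm moving above the pad now with the fingers shut.

Request:
move_arm:
  increments:
    - [0.008,-0.01,0.01,0,0,0,0]
    - [0.024,-0.03,0.02,0,0,0,0]
    - [0.04,-0.05,0.03,0,0,0,0]
    - [0.056,-0.071,0.03,0,0,0,0]
    - [0.072,-0.092,0.03,0,0,0,0]
    - [0.09,-0.115,0.03,0,0,0,0]
    - [0.108,-0.138,0.03,0,0,0,0]
    - [0.126,-0.161,0.03,0,0,0,0]
    - [0.144,-0.184,0.03,0,0,0,0]
    - [0.162,-0.207,0.03,0,0,0,0]
    - [0.18,-0.23,0.03,0,0,0,0]
    - [0.196,-0.25,0.03,0,0,0,0]

```text
clock: 1.1
tool_pos: [0.3661, 0.2712, 0.2618]
tcp_rot: [0.0, 0.156, 0.988, 0.0]
force: [0.2, 0.7, 0.4]
finger_gap: 0.0001
```

Request:
move_arm:
  increments:
    - [0.016,-0.02,0,0,0,0,0]
    - [0.034,-0.043,0,0,0,0,0]
    - [0.052,-0.066,0,0,0,0,0]
    - [0.07,-0.089,0,0,0,0,0]
    - [0.088,-0.112,0,0,0,0,0]
    - [0.106,-0.135,0,0,0,0,0]
    - [0.124,-0.158,0,0,0,0,0]
    - [0.142,-0.181,0,0,0,0,0]
    - [0.16,-0.204,-0.01,0,0,0,0]
    - [0.176,-0.225,-0.02,0,0,0,0]
    - [0.186,-0.238,-0.03,0,0,0,0]
    - [0.191,-0.243,-0.035,0,0,0,0]

```text
clock: 2.1
tool_pos: [0.5565, 0.0279, 0.2252]
tcp_rot: [-0.001, 0.157, 0.988, -0.0]
force: [-0.8, -0.2, 0.1]
finger_gap: -0.0
```

Request:
move_arm:
  increments:
    - [0,0.002,-0.01,0,0,0,0]
    - [0,0.002,-0.025,0,0,0,0]
    - [0,0.002,-0.04,0,0,0,0]
    - [0,0.002,-0.055,0,0,0,0]
    - [0,0.002,-0.067,0,0,0,0]
    - [0,0.002,-0.072,0,0,0,0]
    - [0,0.002,-0.072,0,0,0,0]

```text
clock: 2.68
tool_pos: [0.5556, 0.0329, 0.1535]
tcp_rot: [-0.001, 0.155, 0.988, -0.0]
force: [-0.3, 0.1, 0.7]
finger_gap: -0.0
```

Run:
```python
from h import *
a=shot('top','t2.png')[150:290,200:340,::-1];b=shot('scene','s2.png')[150:290,210:350,::-1]
cv2.imwrite('pics/c3.png',cv2.resize(np.hstack([a,b]),(800,400),interpolation=2))
print(telemetry.get_obs()['tool_pos'])
```

```text
[0.55640094 0.03260099 0.15501028]
```

View pics/c3.png

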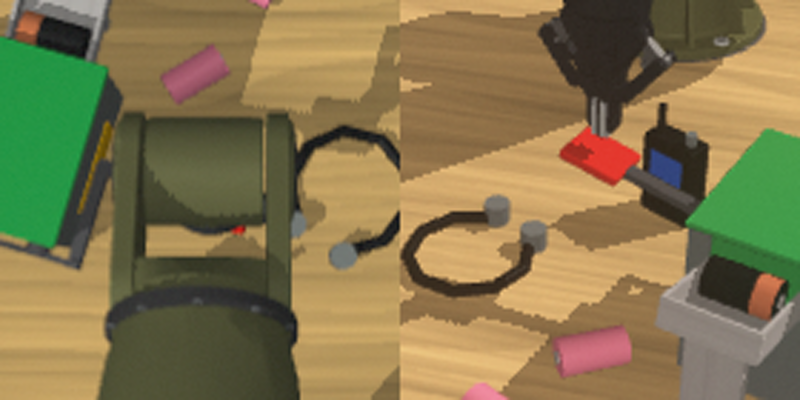

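The crop shows the shut fingertips just above the red pad (right half, about (600,135) over (600,157)), and clear of the receiver and the lid. I'll nudge +4 mm in x and press.

Request:
move_arm:
  increments:
    - [0.004,-0.001,-0.004,0,0,0,0]
    - [0.004,-0.001,-0.008,0,0,0,0]
    - [0.004,-0.001,-0.012,0,0,0,0]
    - [0.004,-0.001,-0.016,0,0,0,0]
    - [0.004,-0.001,-0.02,0,0,0,0]
    - [0.004,-0.001,-0.024,0,0,0,0]
    - [0.004,-0.001,-0.028,0,0,0,0]
    - [0.004,-0.001,-0.032,0,0,0,0]
    - [0.004,-0.001,-0.036,0,0,0,0]
    - [0.004,-0.001,-0.04,0,0,0,0]
    - [0.004,-0.001,-0.044,0,0,0,0]
    - [0.004,-0.001,-0.048,0,0,0,0]

```text
clock: 3.78
tool_pos: [0.5605, 0.0309, 0.1064]
tcp_rot: [0.0, 0.156, 0.988, -0.0]
force: [-0.9, -3.7, 4.1]
finger_gap: -0.0002
```

Request:
move_arm:
  increments:
    - [0,0,-0.004,0,0,0,0]
    - [0,0,-0.008,0,0,0,0]
    - [0,0,-0.012,0,0,0,0]
    - [0,0,-0.016,0,0,0,0]
    - [0,0,-0.02,0,0,0,0]
    - [0,0,-0.024,0,0,0,0]
    - [0,0,-0.027,0,0,0,0]
    - [0,0,-0.03,0,0,0,0]
    - [0,0,-0.032,0,0,0,0]
    - [0,0,-0.033,0,0,0,0]

```text
clock: 4.62
tool_pos: [0.56, 0.0314, 0.0728]
tcp_rot: [-0.0, 0.156, 0.988, -0.0]
force: [1.0, 0.8, 2.5]
finger_gap: 0.0003
```

Request:
move_arm:
  increments:
    - [0,0,-0.001,0,0,0,0]
    - [0,0,-0.002,0,0,0,0]
    - [0,0,-0.003,0,0,0,0]
    - [0,0,-0.003,0,0,0,0]

```text
clock: 4.95
tool_pos: [0.5601, 0.0313, 0.0701]
tcp_rot: [-0.0, 0.156, 0.988, -0.0]
force: [0.5, 0.9, 1.8]
finger_gap: 0.0001
```

Run:
```python
from h import *
a=shot('top','t3.png')[110:250,130:270,::-1];b=shot('scene','s3.png')[150:290,250:390,::-1]
cv2.imwrite('pics/c4.png',cv2.resize(np.hstack([a,b]),(800,400),interpolation=2))
o=telemetry.get_obs();print(o['tool_pos'],o['force'])
```

```text
[0.56016238 0.03125624 0.0702192 ] [0.40818945 0.78289589 1.44786652]
```

View pics/c4.png

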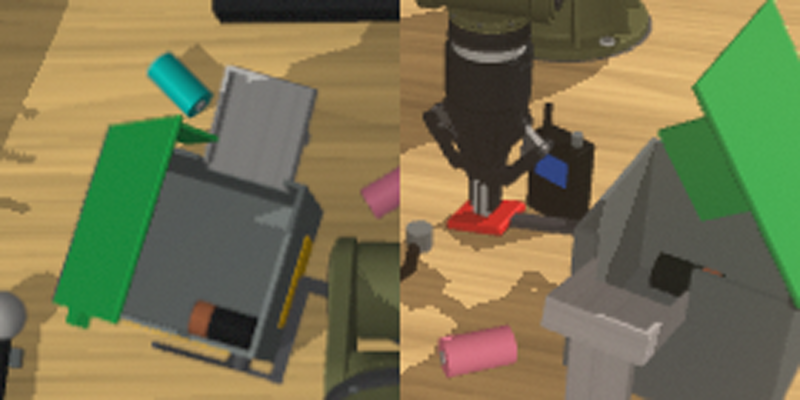

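The lid is up and the battery already lies in the bin (left crop, (222,323)). The force is still low, so I'll press on to the firm stop.

Request:
move_arm:
  increments:
    - [0,0,-0.001,0,0,0,0]
    - [0,0,-0.002,0,0,0,0]
    - [0,0,-0.003,0,0,0,0]
    - [0,0,-0.003,0,0,0,0]

```text
clock: 5.38
tool_pos: [0.5606, 0.0315, 0.0689]
tcp_rot: [0.001, 0.156, 0.988, 0.0]
force: [-8.2, 1.0, 20.9]
finger_gap: 0.0002
```

Firm stop reached at about 21 N. I'll hold, then check that the battery is at rest.

Request:
move_arm:
  increments:
    - [0,0,0,0,0,0,0]
    - [0,0,0,0,0,0,0]
    - [0,0,0,0,0,0,0]
    - [0,0,0,0,0,0,0]
    - [0,0,0,0,0,0,0]
    - [0,0,0,0,0,0,0]
    - [0,0,0,0,0,0,0]
    - [0,0,0,0,0,0,0]
    - [0,0,0,0,0,0,0]
    - [0,0,0,0,0,0,0]

```text
clock: 6.22
tool_pos: [0.5606, 0.0315, 0.0689]
tcp_rot: [0.001, 0.156, 0.988, 0.0]
force: [-8.7, 1.7, 21.7]
finger_gap: 0.0
```

Run:
```python
from h import *
a=shot('top','t4.png')[110:250,130:270,::-1];b=shot('scene','s4.png')[150:290,250:390,::-1]
cv2.imwrite('pics/c5.png',cv2.resize(np.hstack([a,b]),(800,400),interpolation=2))
o=telemetry.get_obs();print(o['tool_pos'],o['force'])
```

```text
[0.56054869 0.03145871 0.06892821] [-8.70554272  2.43484809 21.2504825 ]
```

View pics/c5.png

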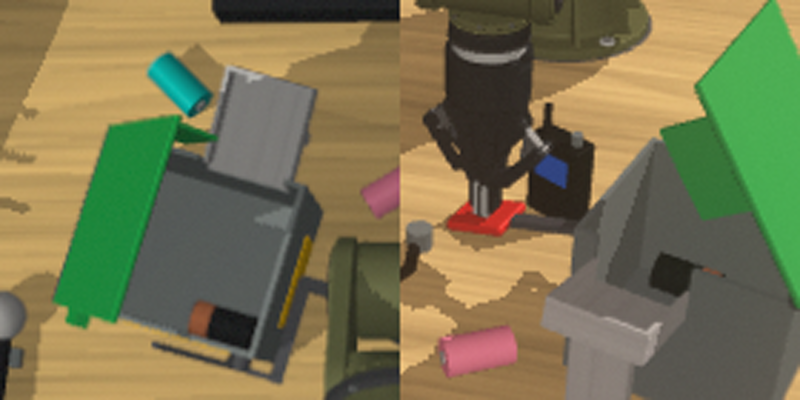

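The battery is at rest on the bin floor, unchanged since the last picture. Now I'll let the lever up at 18 mm/s.

Request:
move_arm:
  increments:
    - [0,0,0.001,0,0,0,0]
    - [0,0,0.002,0,0,0,0]
    - [0,0,0.0035,0,0,0,0]
    - [0,0,0.005,0,0,0,0]
    - [0,0,0.0065,0,0,0,0]
    - [0,0,0.008,0,0,0,0]
    - [0,0,0.0095,0,0,0,0]
    - [0,0,0.011,0,0,0,0]
    - [0,0,0.0125,0,0,0,0]
    - [0,0,0.014,0,0,0,0]
    - [0,0,0.0155,0,0,0,0]
    - [0,0,0.017,0,0,0,0]

```text
clock: 7.32
tool_pos: [0.5603, 0.0313, 0.0845]
tcp_rot: [0.0, 0.156, 0.988, -0.0]
force: [-0.9, -2.8, 2.1]
finger_gap: 0.0
```

Request:
move_arm:
  increments:
    - [0,0,0.0015,0,0,0,0]
    - [0,0,0.003,0,0,0,0]
    - [0,0,0.0045,0,0,0,0]
    - [0,0,0.006,0,0,0,0]
    - [0,0,0.0075,0,0,0,0]
    - [0,0,0.009,0,0,0,0]
    - [0,0,0.0105,0,0,0,0]
    - [0,0,0.012,0,0,0,0]
    - [0,0,0.0135,0,0,0,0]
    - [0,0,0.015,0,0,0,0]
    - [0,0,0.0165,0,0,0,0]
    - [0,0,0.018,0,0,0,0]

```text
clock: 8.32
tool_pos: [0.5603, 0.0313, 0.1025]
tcp_rot: [0.0, 0.156, 0.988, 0.0]
force: [-0.4, -3.6, 3.3]
finger_gap: 0.0001
```

Request:
move_arm:
  increments:
    - [0,0,0.0015,0,0,0,0]
    - [0,0,0.003,0,0,0,0]
    - [0,0,0.0045,0,0,0,0]
    - [0,0,0.006,0,0,0,0]
    - [0,0,0.0075,0,0,0,0]
    - [0,0,0.009,0,0,0,0]
    - [0,0,0.0105,0,0,0,0]
    - [0,0,0.012,0,0,0,0]
    - [0,0,0.0135,0,0,0,0]
    - [0,0,0.015,0,0,0,0]
    - [0,0,0.0165,0,0,0,0]
    - [0,0,0.018,0,0,0,0]

```text
clock: 9.32
tool_pos: [0.5602, 0.0314, 0.1204]
tcp_rot: [-0.0, 0.156, 0.988, 0.0]
force: [0.7, 3.0, 2.8]
finger_gap: -0.0001
```

Still in contact at about 3 N. I'll finish more slowly.

Request:
move_arm:
  increments:
    - [0,0,0.0012,0,0,0,0]
    - [0,0,0.0024,0,0,0,0]
    - [0,0,0.0036,0,0,0,0]
    - [0,0,0.0048,0,0,0,0]
    - [0,0,0.006,0,0,0,0]
    - [0,0,0.0072,0,0,0,0]
    - [0,0,0.0084,0,0,0,0]
    - [0,0,0.0096,0,0,0,0]
    - [0,0,0.0108,0,0,0,0]
    - [0,0,0.012,0,0,0,0]
    - [0,0,0.0132,0,0,0,0]
    - [0,0,0.0144,0,0,0,0]

```text
clock: 10.32
tool_pos: [0.5602, 0.0313, 0.1348]
tcp_rot: [-0.0, 0.156, 0.988, -0.0]
force: [1.2, 3.1, 3.2]
finger_gap: -0.0
```

Request:
move_arm:
  increments:
    - [0,0,0.001,0,0,0,0]
    - [0,0,0.002,0,0,0,0]
    - [0,0,0.003,0,0,0,0]
    - [0,0,0.004,0,0,0,0]
    - [0,0,0.005,0,0,0,0]
    - [0,0,0.006,0,0,0,0]
    - [0,0,0.007,0,0,0,0]
    - [0,0,0.008,0,0,0,0]

```text
clock: 10.98
tool_pos: [0.5602, 0.0313, 0.1427]
tcp_rot: [-0.0, 0.156, 0.988, -0.0]
force: [0.2, 0.9, 0.4]
finger_gap: 0.0002
```

Request:
move_arm:
  increments:
    - [0,0,0.01,0,0,0,0]
    - [0,0,0.025,0,0,0,0]
    - [0,0,0.045,0,0,0,0]
    - [0,0,0.065,0,0,0,0]
    - [0,0,0.085,0,0,0,0]
    - [0,0,0.1,0,0,0,0]
    - [-0.015,-0.015,0.11,0,0,0,0]
    - [-0.035,-0.035,0.11,0,0,0,0]
    - [-0.055,-0.055,0.11,0,0,0,0]
    - [-0.075,-0.075,0.11,0,0,0,0]
    - [-0.09,-0.09,0.11,0,0,0,0]
    - [-0.1,-0.1,0.11,0,0,0,0]

```text
clock: 11.98
tool_pos: [0.459, -0.0698, 0.2537]
tcp_rot: [0.0, 0.156, 0.988, -0.0]
force: [-0.5, -0.0, 0.4]
finger_gap: 0.0
```

Run:
```python
from h import *
a=shot('top','t5.png');b=shot('scene','s5.png')
cv2.imwrite('pics/c6.png',np.hstack([a[110:290,110:360,::-1],cv2.resize(b[150:350,200:440,::-1],(216,180))]).repeat(1,0)) 
im=cv2.imread('pics/c6.png');cv2.imwrite('pics/c6.png',cv2.resize(im,(800,310),interpolation=2))
old=cv2.imread('pics/t1.png').astype(int)
for c,n,k in((a,'top','t1'),(b,'scene','s1')):
    h,s,v=cv2.split(cv2.cvtColor(c,cv2.COLOR_RGB2HSV))
    for nm,m in(('red',((h<6)|(h>174))&(s>140)&(v>60)),('green',(h>40)&(h<80)&(s>90)&(v>40))):
        N,_,st,ce=cv2.connectedComponentsWithStats(m.astype(np.uint8))
        print(n,nm,[(st[i,4],ce[i].round(1)) for i in range(1,N) if st[i,4]>200])
o=telemetry.get_obs();print(o['clock'],o['tool_pos'],o['force'])
```

```text
top red [(np.int32(430), array([276.3, 219.2]))]
top green [(np.int32(4775), array([194.2, 195.4]))]
scene red [(np.int32(676), array([16.7, 94. ])), (np.int32(1730), array([ 26.4, 121.5])), (np.int32(652), array([ 42.7, 143.3])), (np.int32(308), array([279.6, 204.1]))]
scene green [(np.int32(3865), array([357.2, 226.3]))]
12.0833 [ 0.45938178 -0.06977504  0.25374843] [-0.41150057  0.34284992 -0.11441854]
```

View pics/c6.png

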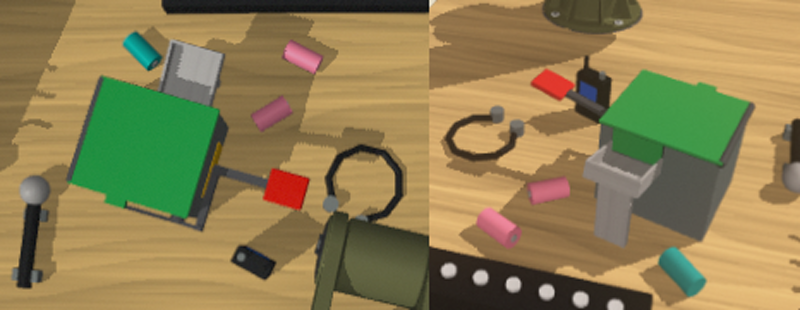

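The lid is shut, the pad is back at its rest pixels, the chute is empty and the neighbours look unmoved. The hand is clear, so I'm handing in.

```bash
python3 -c "
from cell import hand_in;print(hand_in())"
```

```text
the job is handed in; nothing more can be done
None
```

I pressed the red lever down to its firm stop at about 21 N, which swung the lid fully up. I held it there about 0.8 s, until two pictures showed the spent battery lying still on the bin floor. Then I let the lever up at 12–18 mm/s, with about 2–3 N of finger contact at each reading until just before it came to rest, and moved clear. The robot's clock read 12.1 s when I handed in.

- **Last checks:** the lid is shut and the pad is back at its starting pixels, to within 0.2 px. The chute is empty and the force on the tool is about zero. The receiver, headset, microphone and the pink and turquoise cells look unmoved. The mug, tape roll and spare battery were outside the last crop I viewed; the arm never went near them.
- **Disagreement:** the two cameras put the pad about 12 mm apart in x. I trusted the top view, which agreed with the lid's geometry, and added 4 mm.

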